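# Pack the locksmith's call-out tray

## Task

Pack the blue call-out tray: lay the brass padlock flat in the padlock pocket, the longer of the two lock cylinders flat in the cylinder pocket, and the two fresh cells from the gravity rack into the two troughs of the cell insert, one in each (when the one at the rack's stop is taken out, the next rolls down to it). Leave the steel padlock, the shorter cylinder and the spent cell that lies loose on the desk where they are.

Things in the scene. Friction and masses are not known exactly. Their poses are not given: they have to be found in the camera images.
- cell_1: Fresh D cell (black, copper end; 61.5 mm long, 34 mm thick, 140 g) at the low stop lip of a sloped grey gravity rack. Origin in its middle, 45 mm above the desk; x along its axis, level. The track is 44 mm wide there, so both ends overhang 9 mm: pick it straight from above by its end faces (61.5 mm apart); free for fingertips to 25 mm below its middle. The rack's place and heading (0.3 rad) vary.
- cell_2: Second fresh cell, like cell_1 and touching it, higher on the track (rising 14 degrees away from the robot); it rolls 34 mm down to the stop, within 1 s of cell_1's removal. Origin in its middle, x along its axis. From 27 mm behind the stop cell's middle the rack is 75 mm wide, its side walls 7 mm above the cells' middle line; far end 81 mm above desk. Either cell may go into either trough.
- cell_spent: Spent D cell, looks just like the fresh ones but lies loose on the desk, not on the rack. 61.5 mm long, 34 mm thick; origin in its middle, x along its axis. Must stay where it lies.
- padlock_brass: Brass (gold-coloured) padlock lying flat, 63 x 42 x 15 mm, 200 g. Origin: middle of its underside; x along its length towards the shackle, y across, z up. The solid body, 42 mm wide, reaches from x = -31 to +5 mm (grasp it across y at x = -13 mm); the shackle, 31 mm wide, reaches on to x = +31 mm.
- padlock_steel: Steel (grey) padlock lying flat, 67 x 45 x 16 mm, otherwise like the brass one. Origin: middle of its underside, x towards the shackle. Must stay where it lies.
- cylinder_long: The longer lock cylinder: grey euro-profile cylinder with brass ends lying on its side, 38 (x) x 68 (y, its length) x 17 mm, 200 g. Origin: middle of its underside; z up. Grasp it across x (38 mm) at its middle.
- cylinder_short: The shorter lock cylinder, the same kind but only 58 mm long: 38 (x) x 58 (y) x 17 mm. Origin: middle of its underside. Must stay where it lies.
- insert_padlock: Fixed tile 100 x 100 mm, one of four laid 2 by 2 in a blue tray (rim 13 mm above desk); tray and places vary. Origin: middle of its underside, 3 mm above desk; z up. Teal pocket floor 7 mm above origin, black foam 8 mm higher. Pocket centred, 76 (x) by 54 mm (y), padlock outline printed on it; for |x| < 30 mm open to both y edges for fingers. The padlock lies along x, either way round.
- insert_cylinder: Tile in the same tray, same size, heights and origin as insert_padlock. Pocket centred on the origin, 50 (x) by 80 mm (y), a lock cylinder's outline (two blocks and a cam) printed on its floor; for |y| < 24 mm open to both x edges for the fingers. The cylinder lies in it with its length along y, either way round.
- insert_cells: Tile in the same tray, same size, heights and origin as insert_padlock. Two troughs along y centred at x = -25 and +25 mm, each 40 mm wide at the top and open at both ends; for |y| < 22 mm sloped flanks centre the cell, beyond that the floor is flat, free for fingers at the cell's ends. A cell in place lies along y, its middle at y = 0 and 24 mm above the origin.
Things that resemble listed ones, but are neither listed nor needed, are in the scene too. Leave any white look-alike of the insert_cells alone.

How it is judged:
By the outcome, as a careful person would: the job done as asked, in the order asked, and still so for the second after the job is handed in, with the robot touching nothing.
It also fails if it takes over 96 s, if anything falls off the work surface, if the arm or the gripper's body presses on something with over 40 N, if the wrist force passes 120 N, or if a joint passes its speed limit or range.

## Robot

A 6-joint arm with a two-finger parallel gripper is mounted at the origin on a cart in front of the work surface, level with it; the furniture and walls round the work are solid. World frame = base frame: x ahead of the robot, y to its left, z up, the work surface at z = 0. Lengths are in mm, angles in rad, forces in N, time in s.
With the tool pointing down it reaches from about 275 to 750 mm from the base axis. Payload 10.2 kg.
Tool frame: the origin (TCP) lies at the centre of the arm's flange, where the gripper is bolted on; the fingertips stand 173 mm ahead of it and the grasp point (between the pads) lies 155 mm ahead of it; z points along the fingers, y is the line along which they close (so a half turn about z gives the same grasp; the last joint's range is limited). The gripper opens to 85 mm and grips with 20 to 120 N. Pads are 22 mm wide; open, the fingers measure 114 mm over their backs; the gripper's body (76 mm by 85 mm) begins 54 mm behind the grasp point. The pads swing forward as they close: fully open they stand 13 mm farther back than shut.
Start: joints at [-1.445, 0.313, 1.498, -0, 1.331, -0.223], TCP at [179.417, -493.398, 404.694] pointing down, gripper open.
Joint ranges: [-2.94, 2.94], [-0.97, 2.17], [0.19, 2.56], [-1.23, 4.37], [0.02, 3.11], [-2.88, 2.88]. Speed limits (rad/s): [2.39, 2.39, 3.01, 3.14, 3.14, 3.14].

## Interface

Orientations are given as a unit quaternion [w, x, y, z].
In Python, from rig import status, capture, camera_info, ticket gives the robot as it stands.
- The arm moves only by the shell command python3 -m crank 'ROWS' [FORCE]. ROWS is JSON, a list of rows, each a list of 7 numbers: the shift along the tool's x, y, z as a fraction of full scale, then the turn, a rotation vector about the tool's x, y, z as a fraction of full scale, then the closure, from 0 (fully open) to 1 (shut). A call has 1 to 12 rows; each row is the pose to reach, as a shift and turn from the pose commanded when the call began, along the tool's axes at that moment; what a row does not reach only later rows make up. Full scale, the value 1, is 0.1 m for a shift and 45 degrees for a turn. A row lasts 1/10 s, in which the tool goes at most 50 mm and 8.59 degrees, less where a joint would pass 70% of its speed; a pose out of reach is approached as far as the arm can. A call with a number of a shift or a turn outside -1 to 1 is refused whole. A call with a gripper value outside its range is refused whole. The fingers move at their own pace and stop on an object; FORCE is the grip in N (left out, the last holds). Time passes only in rows, so rows that repeat a pose let the fingers close. It gives the time, the measured TCP pose, the force, the opening and the grip force at its end, in the units of the state.
- status.sense(): the state, without advancing time (a new reading comes with each control period).
- capture(name): name is "scene" or "top" or "wrist"; returns (picture, depth): 400x640x3 uint8, red, green, blue; 400x640 float32, mm along the optical axis (not along the pixel's ray), 0 where there is no reading.
- camera_info(name): a dict with "K" (3x3 intrinsics, pixels), "camera_from_world" (4x4, takes a point from world to camera coordinates). Camera axes: x right, y up, looking along -z (the intrinsics and any distortion apply to the point x, -y, -z); pixel columns grow to the right and rows downward; lengths in mm; the calibration is good to about 2 mm. A picture is of the moment at which its call begins: read the wrist's pose just before it. camera_info takes no time and is no camera call; for the wrist camera it gives the pose at the moment of the call.
- ticket.finish_job(): hands the job in; it is judged then, once.
The state is a dict: "time_s": time; "joints": joint angles; "dq": joint speeds; "tau": joint torques, N m; "eef_pos": TCP position; "ee_rot": TCP orientation; "force": force on the tool from outside, world axes, zero at the start; "wrist_torque": the same for the moment, N m; "grip_width": opening from 0.0 (shut) to 1.0 (fully open); "grip_force": force on a finger pad.
Only numpy, scipy, OpenCV 4.12 (cv2) and the standard library are available. Lean on these libraries where they do the work, as an engineer would, in place of code of your own. Each camera call takes 0.05 s, during which the arm holds its last target. There are 200 camera calls.

## Working session

There is one attempt and no reset: what is moved stays moved. The work goes in short steps, Python scripts to look and compute and a shell command to move; the robot and the scene stay as the last step left them, time stands still between calls to the robot, and variables do not carry over. Pictures are saved under pics/ and viewed, at most 15 in all, crops included, and the job is handed in when it is done.

```bash
mkdir -p pics; ls; python3 - <<'E'
from rig import status,capture,camera_info
import cv2,numpy as np
print(status.sense())
for n in("top","scene"):
    im,d=capture(n); i=camera_info(n)
    np.savez(f"{n}0.npz",im=im,d=d,K=i["K"],T=i["camera_from_world"])
    print(n,np.round(i["K"],1).tolist(),np.round(i["camera_from_world"],3).tolist(),[k for k in i])
    cv2.imwrite(f"pics/{n}0.png",im[:,:,::-1])
E
```

```text
pics
{'time_s': 0.0, 'joints': array([-1.44538706e+00,  3.13474709e-01,  1.49844308e+00,  1.46285208e-05,
        1.33098236e+00, -2.23398493e-01]), 'dq': array([ 0.00022873, -0.00095193, -0.00045746,  0.00264318, -0.00020539,
        0.00031797]), 'tau': array([-1.05262712e-03, -4.12266040e+01, -2.59744942e+01, -2.77048666e-04,
        4.00652571e-03,  9.53690119e-06]), 'eef_pos': array([ 179.41946733, -493.3550613 ,  404.12002452]), 'ee_rot': array([-6.52614313e-04,  9.84830245e-01,  1.73519338e-01,  3.91125353e-05]), 'force': array([-0.25134886,  1.50532413, -1.05353242]), 'wrist_torque': array([ 0.01498345, -0.00161707, -0.01200746]), 'grip_force': 0.0, 'grip_width': 1.001103971162324}
top [[395.3, 0.0, 323.9], [0.0, 395.3, 200.3], [0.0, 0.0, 1.0]] [[-0.011, -1.0, -0.007, 31.616], [0.984, -0.012, 0.18, -587.495], [-0.18, -0.005, 0.984, -1041.603], [0.0, 0.0, 0.0, 1.0]] ['K', 'camera_from_world']
scene [[368.5, 0.0, 321.6], [0.0, 368.5, 201.1], [0.0, 0.0, 1.0]] [[-0.489, -0.872, 0.017, 290.659], [0.63, -0.339, 0.699, -400.856], [-0.604, 0.352, 0.715, -956.912], [0.0, 0.0, 0.0, 1.0]] ['K', 'camera_from_world']
```

View pics/top0.png

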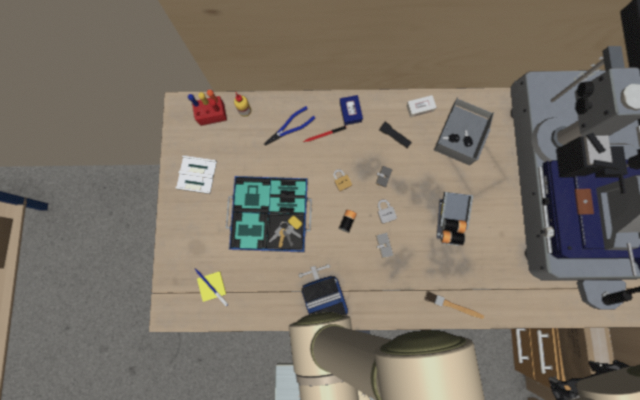

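View pics/scene0.png

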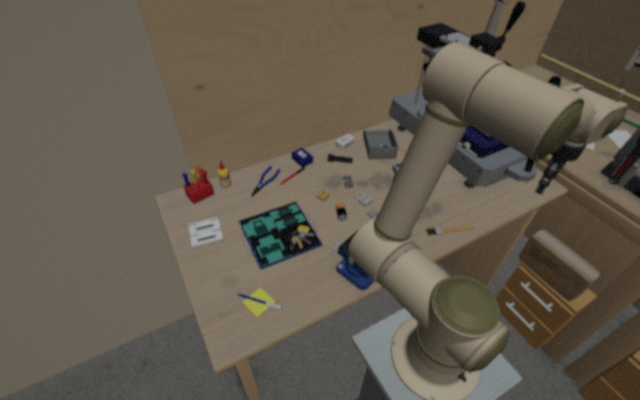

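The top view shows the table: tray at (270,213) with four tiles, padlocks at (342,181) and (386,211), cylinders at (384,176) and (384,244), the rack with two cells at (454,220), a loose cell at (347,220), and a white look-alike at (196,174). The scene view shows the same layout. I'll enlarge the work area.

```bash
cat > h.py <<'E'
import numpy as np,cv2
from scipy.spatial.transform import Rotation as R
from rig import status,capture,camera_info
def grab(n,tag):
    i=camera_info(n); im,d=capture(n)
    np.savez(f"{tag}.npz",im=im,d=d,K=i["K"],T=i["camera_from_world"]); cv2.imwrite(f"pics/{tag}.png",im[:,:,::-1]); return load(tag)
def load(tag):
    z=np.load(f"{tag}.npz"); return z["im"],z["d"],z["K"],z["T"]
def ray(K,T,uv,z):
    uv=np.atleast_2d(np.asarray(uv,float)); c=np.c_[(uv[:,0]-K[0,2])/K[0,0],-(uv[:,1]-K[1,2])/K[1,1],-np.ones(len(uv))]
    o=-T[:3,:3].T@T[:3,3]; w=c@T[:3,:3]; return o+w*((z-o[2])/w[:,2])[:,None]
def proj(K,T,p):
    p=np.atleast_2d(p)@T[:3,:3].T+T[:3,3]; return np.c_[K[0,0]*p[:,0]/-p[:,2]+K[0,2],-K[1,1]*p[:,1]/-p[:,2]+K[1,2]]
def pts(d,K,T):
    v,u=np.mgrid[:400,:640]; c=np.stack([(u-K[0,2])/K[0,0]*d,-(v-K[1,2])/K[1,1]*d,-d],-1)
    return (c-T[:3,3])@T[:3,:3]
E
python3 - <<'E'
from h import *
im,d,K,T=load("top0")
cv2.imwrite("pics/crop.png",cv2.resize(im[160:265,220:480,::-1],None,fx=3,fy=3,interpolation=cv2.INTER_CUBIC))
for n,uv in dict(tray=(270,213),brass=(342,181),steel=(386,211),c1=(384,176),c2=(384,244),rack=(454,238),spent=(347,220)).items():
    print(n,ray(K,T,uv,15).round())
P=pts(d,K,T); print(P[213,330],P[238,454],P[200,454])
i=camera_info("wrist");print(i["K"],-i["camera_from_world"][:3,:3].T@i["camera_from_world"][:3,3],i["camera_from_world"][:3,:3])
E
```

```text
tray [[560. 179.  15.]]
brass [[651. -28.  15.]]
steel [[ 562. -152.   15.]]
c1 [[ 664. -150.   15.]]
c2 [[ 468. -142.   15.]]
rack [[ 483. -340.   15.]]
spent [[537. -40.  15.]]
[560.29475651   7.77554346  -1.42096893] [ 478.72129877 -324.5004378    62.55235457] [ 584.23827299 -334.61835007   53.92035715]
[[312.67908027   0.         318.9160668 ]
 [  0.         312.67908027 196.27446262]
 [  0.           0.           1.        ]] [ 240.93864659 -470.20323071  372.27594495] [[ 3.41436122e-01 -9.39904541e-01 -9.10469026e-04]
 [ 9.07796387e-01  3.30023015e-01 -2.58825289e-01]
 [ 2.43571540e-01  8.75457824e-02  9.65923724e-01]]
```

View pics/crop.png

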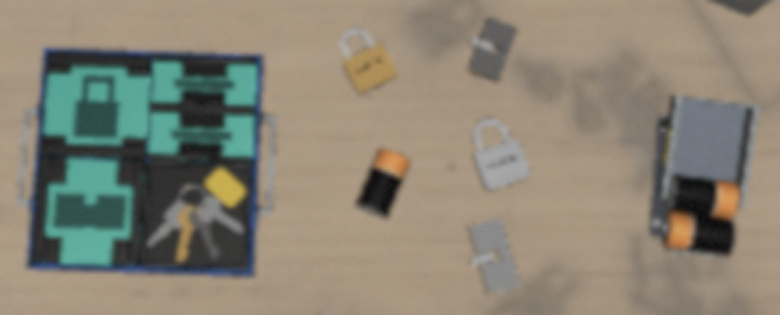

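Tray tiles (full-image pixels): padlock pocket at top left (252,195), cylinder pocket at bottom left (249,230), cell insert at top right (287,194), and a keys tile at bottom right. The brass padlock (342,181) is gold and the steel one (386,211) is grey. I still need to measure which cylinder is longer, (384,176) or (384,244). The spent cell is loose at (347,220) and the fresh ones are on the rack at (454,230). Next I'll move over the work area for a wrist view.

```bash
python3 -m crank '[[0,0,0,0,0,0.444,0],[0,0,0,0,0,0.444,0],[0,0,0,0,0,0.444,0]]' 60
for i in 1 2 3 4; do python3 -m crank '[[0.9,-1,0,0,0,0,0],[0.9,-1,0,0,0,0,0],[0.9,-1,0,0,0,0,0]]' |tail -1; done
python3 -m crank '[[0,0,0,0,0,0,0],[0,0,0,0,0,0,0]]'
python3 - <<'E'
from h import *
im,d,K,T=grab("wrist","w0"); s=status.sense(); print(s["time_s"],s["eef_pos"],s["ee_rot"],s["joints"])
E
```

```text
time_s: 0.4
eef_pos: [179.4, -493.4, 404.3]
ee_rot: [-0.0, 1.0, -0.002, -0.0]
force: [-0.1, -0.4, -0.7]
grip_width: 0.999
grip_force: 0.0
grip_force: 0.0
grip_force: 0.0
grip_force: 0.0
grip_force: 0.0
time_s: 1.8
eef_pos: [539.5, -93.0, 404.2]
ee_rot: [-0.0, 1.0, 0.001, -0.001]
force: [-0.1, -0.3, -0.0]
grip_width: 1.002
grip_force: 0.0
1.85 [539.14518236 -93.68401395 404.33999198] [-2.42175324e-05  9.99999890e-01  1.57714491e-05 -4.68777619e-04] [-3.86159418e-01  3.62416149e-01  1.43007834e+00 -3.15930966e-04
  1.34998493e+00  1.18467470e+00]
```

View pics/w0.png

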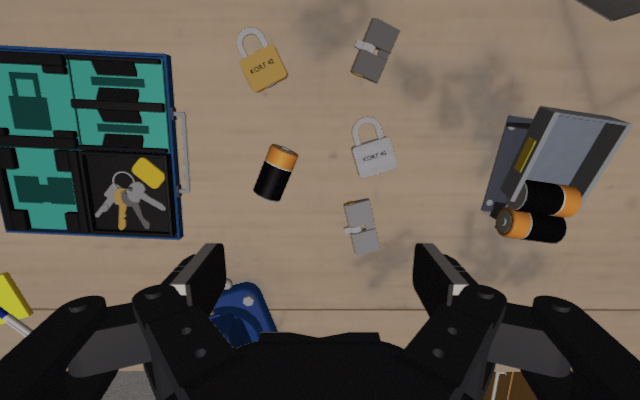

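The wrist view shows the brass padlock at (262,65), the steel one at (372,150), cylinders at (376,50) and (362,226), the spent cell at (276,172), the rack cells at (550,200) and (530,225), and the tray at left. Next I'll measure these.

```bash
cat > m.py <<'E'
from h import *
import sys
def boxes(tag,zlo=9,zhi=200,ztop=16,amin=150,blind=True):
    im,d,K,T=load(tag); P=pts(d,K,T); m=((P[...,2]>zlo)&(P[...,2]<zhi)&(d>250)).astype(np.uint8)
    if blind: m[240:]=0
    cs,_=cv2.findContours(m,cv2.RETR_EXTERNAL,cv2.CHAIN_APPROX_NONE)
    for c in cs:
        if cv2.contourArea(c)<amin: continue
        f=np.zeros_like(m); cv2.drawContours(f,[c],-1,1,-1); h=np.median(P[...,2][f>0])
        w=ray(K,T,c[:,0].astype(float)+0,h)[:,:2].astype(np.float32)
        (cx,cy),(a,b),an=cv2.minAreaRect(w); print(c[:,0].mean(0).round(),"c",round(cx,1),round(cy,1),"size",round(a,1),round(b,1),"ang",round(an,1),"h",round(float(h),1),"max",P[...,2][f>0].max().round(1))
    return im,d,K,T,P
if __name__=="__main__":
    im,d,K,T,P=boxes("w0")
    print("desk z",[P[v,u,2].round(1) for u,v in((320,110),(220,150),(440,200),(300,230))])
    b=((im[...,0]>im[...,2]*1.6)&(im[...,0]>110)&(P[...,2]>5)).astype(np.uint8); b[:,:200]=0;b[110:]=0;b[:,320:]=0
    c=max(cv2.findContours(b,0,1)[0],key=cv2.contourArea); w=ray(K,T,c[:,0],15)[:,:2].astype(np.float32); print("brass",cv2.minAreaRect(w))
    cv2.imwrite("pics/w0crop.png",cv2.resize(im[10:260,225:425,::-1],None,fx=2.4,fy=2.4,interpolation=cv2.INTER_CUBIC))
E
python3 m.py
```

```text
[359. 221.] c 475.3 -139.4 size 53.5 37.8 ang 13.8 h 13.4 max 372.1
[274. 173.] c 538.8 -42.8 size 32.7 63.8 ang 66.6 h 30.4 max 372.1
[371. 148.] c 567.7 -150.9 size 66.9 45.1 ang 17.4 h 14.5 max 372.1
[552. 169.] c 538.5 -331.5 size 119.9 136.8 ang 82.0 h 57.3 max 372.1
[106. 124.] c 562.9 180.8 size 221.6 214.4 ang 87.3 h 10.0 max 372.1
[257.  57.] c 660.3 -26.7 size 60.7 41.9 ang 26.4 h 13.6 max 372.1
[373.  50.] c 668.7 -147.6 size 37.9 58.1 ang 67.7 h 13.7 max 372.1
[615.   6.] c 704.3 -384.5 size 16.0 54.3 ang 0.1 h 22.7 max 372.1
desk z [np.float64(0.3), np.float64(-2.3), np.float64(-0.4), np.float64(-0.7)]
brass ((649.794921875, -32.173484802246094), (35.32548522949219, 41.556488037109375), 25.498960494995117)
```

View pics/w0crop.png

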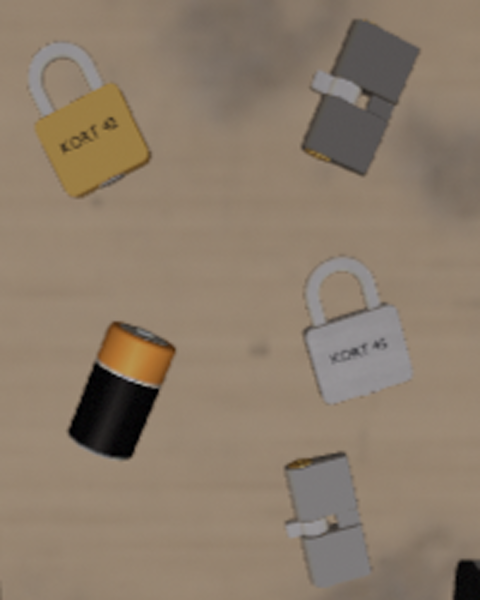

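The gold padlock is at (262,65). The upper cylinder at (373,50) measures 58 mm, so it's the short one. My mask cut off the lower one, so I'll remeasure it, and also the tray and rack.

```bash
python3 - <<'E'
from h import *
im,d,K,T=load("w0"); P=pts(d,K,T)
m=((P[...,2]>8)&(d>250)).astype(np.uint8); m[:195]=0; m[265:]=0; m[:,:335]=0; m[:,395:]=0
c=max(cv2.findContours(m,0,1)[0],key=cv2.contourArea)
for z in(13,17): print("cyl",cv2.minAreaRect(ray(K,T,c[:,0],z)[:,:2].astype(np.float32)))
print(np.percentile(P[m>0][:,2],[10,50,90]))
m=((P[...,2]>8)&(d>250)).astype(np.uint8); m[90:]=0; m[:,:225]=0; m[:,300:]=0
c=max(cv2.findContours(m,0,1)[0],key=cv2.contourArea)
for z in(11,15): print("pad",cv2.minAreaRect(ray(K,T,c[:,0],z)[:,:2].astype(np.float32)))
# tray: teal mask
hsv=cv2.cvtColor(im,cv2.COLOR_RGB2HSV); t=((hsv[...,0]>75)&(hsv[...,0]<95)&(hsv[...,1]>90)).astype(np.uint8); 
t=cv2.morphologyEx(t,cv2.MORPH_OPEN,np.ones((3,3)))
for c in cv2.findContours(t,0,1)[0]:
    if cv2.contourArea(c)>200: r=cv2.minAreaRect(ray(K,T,c[:,0],10)[:,:2].astype(np.float32)); print("teal",c[:,0].mean(0).round(),np.round(np.r_[r[0],r[1],r[2]],1))
# copper
o=((hsv[...,0]>8)&(hsv[...,0]<20)&(hsv[...,1]>150)&(hsv[...,2]>120)).astype(np.uint8); o[:,:480]=0
for c in cv2.findContours(o,0,1)[0]:
    if cv2.contourArea(c)>50: print("cu",c[:,0].mean(0).round(),P[o>0][:,2].max())
v,u=[a.ravel() for a in np.mgrid[180:245,490:590]]; Q=P[v,u]; k=(Q[:,2]>50)&(Q[:,2]<100)
r=cv2.minAreaRect(Q[k][:,:2].astype(np.float32)); print(r,Q[k][:,2].max())
E
```

```text
cyl ((468.0379943847656, -141.10604858398438), (69.1270751953125, 38.12135696411133), 13.788163185119629)
cyl ((469.5627746582031, -140.56149291992188), (68.35716247558594, 37.69675064086914), 13.78816032409668)
[11.03475785 13.51168785 15.57186728]
pad ((660.9300537109375, -26.116275787353516), (61.663272857666016, 42.26211929321289), 26.463699340820312)
pad ((660.309814453125, -26.848426818847656), (60.98030471801758, 41.79400634765625), 26.463659286499023)
teal [ 41. 187.] [515.9 238.3  77.3 100.4  87.3]
teal [ 88. 102.] [615.3 172.3 190.   95.5  86.8]
cu [518. 225.] 372.13450861589183
cu [569. 203.] 372.13450861589183
((502.2339172363281, -329.74932861328125), (76.71504211425781, 73.28592681884766), 89.50543975830078) 70.71925008426257
```

The lower cylinder at (362,226) is 68 × 38 mm, so it's the long one and the one to take. The brass padlock's origin is (660.5,-26.5) with heading 26.4°, so I grasp at (649,-32). Starting with the padlock.

```bash
python3 -m crank '[[1,-0.61,0.8,0,0,0,0],[1,-0.61,0.8,0,0,0,0],[1,-0.61,0.8,0,0,0,0],[1,-0.61,0.8,0,0,0,0]]' >/dev/null
python3 -m crank '[[0.094,0,1,0,0,-0.587,0],[0.094,0,1,0,0,-0.587,0],[0.094,0,1,0,0,-0.587,0],[0.094,0,1,0,0,-0.587,0],[0.094,0,1,0,0,-0.587,0],[0.094,0,1,0,0,-0.587,0]]'
python3 - <<'E'
from h import *
grab("wrist","w1"); s=status.sense(); print(s["eef_pos"],s["joints"])
E
```

```text
time_s: 2.85
eef_pos: [648.8, -33.0, 226.5]
ee_rot: [0.001, 0.974, 0.227, 0.001]
force: [0.6, -0.0, 0.6]
grip_width: 1.002
grip_force: 0.0
[648.82114151 -32.83343805 226.27787928] [-2.30549635e-01  7.55301831e-01  1.27920096e+00 -1.17261621e-05
  1.10457239e+00  8.82004362e-01]
```

View pics/w1.png

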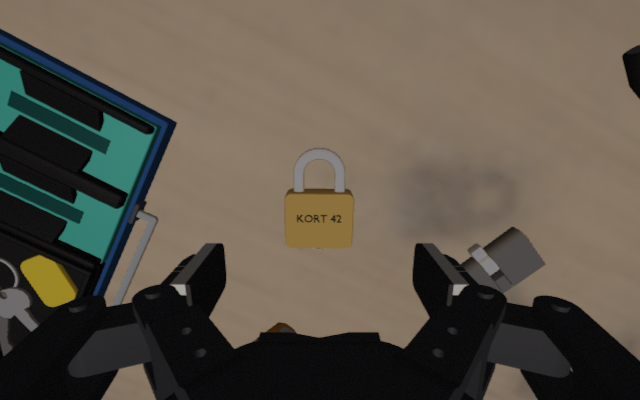

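The view shows the padlock square and centred between the fingers, with the body at (319,219). Descend and grip.

```bash
python3 -m crank '[[0,0,0.3,0,0,0,0],[0,0,0.45,0,0,0,0],[0,0,0.5,0,0,0,0],[0,0,0.5,0,0,0,0]]'
python3 -m crank '[[0,0,0,0,0,0,1],[0,0,0,0,0,0,1],[0,0,0,0,0,0,1],[0,0,0,0,0,0,1],[0,0,0,0,0,0,1],[0,0,0,0,0,0,1],[0,0,0,0,0,0,1],[0,0,0,0,0,0,1]]' 60
```

```text
time_s: 3.3
eef_pos: [648.8, -32.4, 174.5]
ee_rot: [-0.0, 0.974, 0.228, -0.0]
force: [0.6, -0.1, 1.0]
grip_width: 0.999
grip_force: 0.0
time_s: 4.1
eef_pos: [649.1, -32.4, 175.8]
ee_rot: [0.0, 0.974, 0.229, 0.001]
force: [-0.3, 0.3, 5.5]
grip_width: 0.472
grip_force: 62.1
```

Gripped at about 42 mm. Lift, square up, and look at the tray from above.

```bash
python3 -m crank '[[0,0,-0.3,0,0,0,1],[0,0,-0.8,0,0,0,1],[0,0,-1,0,0,0,1]]' >/dev/null
python3 -m crank '[[0,0,-1,0,0,0.58,1],[0,0,-1,0,0,0.58,1],[0,0,-1,0,0,0.58,1],[0,0,-1,0,0,0.58,1]]' >/dev/null
python3 -m crank '[[-0.4,-0.8,0,0,0,0,1],[-0.4,-0.8,0,0,0,0,1],[-0.4,-0.8,0,0,0,0,1]]' >/dev/null
python3 -m crank '[[-0.4,-1,0,0,0,0,1],[-0.4,-1,0,0,0,0,1],[-0.4,-1,0,0,0,0,1],[-0.4,-1,0,0,0,0,1],[-0.4,-1,0,0,0,0,1]]'
python3 - <<'E'
from h import *
im,d,K,T=grab("wrist","w2"); s=status.sense(); print(s["eef_pos"],s["ee_rot"],s["force"])
P=pts(d,K,T)
hsv=cv2.cvtColor(im,cv2.COLOR_RGB2HSV); t=((hsv[...,0]>75)&(hsv[...,0]<95)&(hsv[...,1]>90)).astype(np.uint8)
for c in cv2.findContours(t,0,1)[0]:
    if cv2.contourArea(c)>200: r=cv2.minAreaRect(ray(K,T,c[:,0],10)[:,:2].astype(np.float32)); print("teal",c[:,0].mean(0).round(),np.round(np.r_[r[0],r[1],r[2]],1))
E
```

```text
time_s: 5.6
eef_pos: [568.2, 146.3, 373.8]
ee_rot: [0.0, 1.0, 0.003, -0.001]
force: [-0.3, 0.7, -3.2]
grip_width: 0.473
grip_force: 61.6
[568.35255584 145.93583309 373.99657879] [ 2.07416618e-04  9.99996141e-01  2.71866070e-03 -5.32434263e-04] [ 0.55393364 -0.74865646 -1.24561974]
teal [238. 205.] [515.6 235.5  97.4 100.5  87.2]
teal [335. 156.] [586.8 130.9  99.4  41.   87. ]
teal [240. 125.] [617.9 231.   99.9  80.2  87.5]
teal [337. 108.] [637.  128.6  99.4  41.5  87.4]
teal [69. 87.] [656.3 398.7  56.    7.6  80.8]
teal [66. 33.] [705.1 390.9  55.9   7.7  80.9]
```

View pics/w2.png

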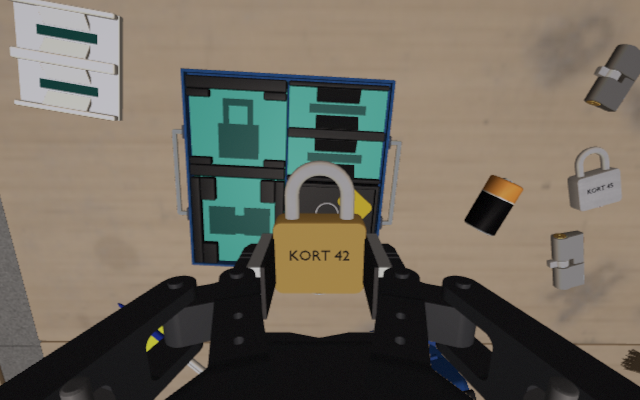

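The tray view shows the padlock pocket at (240,125), cylinder pocket at (238,205), and troughs at (335,156) and (337,108). The padlock sits straight in the grip. Pocket centre is (617.9,231.0) with the tray turned by -2.7°.

```bash
python3 -m crank '[[0.366,-0.854,0,0,0,0.067,1],[0.366,-0.854,0.3,0,0,0.067,1],[0.366,-0.854,0.9,0,0,0.067,1],[0.366,-0.854,0.9,0,0,0.067,1]]' >/dev/null
python3 -m crank '[[0,0,0.45,0,0,0,1],[0,0,0.75,0,0,0,1],[0,0,0.85,0,0,0,1],[0,0,0.85,0,0,0,1],[0,0,0.85,0,0,0,1]]'
```

```text
time_s: 6.55
eef_pos: [604.7, 232.3, 202.0]
ee_rot: [-0.0, 1.0, -0.024, 0.002]
force: [0.0, 0.0, -1.1]
grip_width: 0.474
grip_force: 61.6
```

```bash
python3 -m crank '[[0,0,0.06,0,0,0,1],[0,0,0.12,0,0,0,1],[0,0,0.13,0,0,0,1],[0,0,0.13,0,0,0,1]]'
python3 -m crank '[[0,0,0,0,0,0,0.25],[0,0,0,0,0,0,0.25],[0,0,0,0,0,0,0.25],[0,0,0,0,0,0,0.25]]'
python3 -m crank '[[0,0,-0.3,0,0,0,0.25],[0,0,-0.7,0,0,0,0.25],[0,0,-1,0,0,0,0],[0,0,-1,0,0,0,0]]'
```

```text
time_s: 6.95
eef_pos: [603.9, 232.8, 186.6]
ee_rot: [0.0, 1.0, -0.023, -0.0]
force: [-0.6, 0.1, -1.8]
grip_width: 0.471
grip_force: 61.7
time_s: 7.35
eef_pos: [604.0, 232.8, 186.9]
ee_rot: [-0.0, 1.0, -0.024, 0.0]
force: [-0.5, 0.3, 0.3]
grip_width: 0.749
grip_force: 0.0
time_s: 7.75
eef_pos: [604.5, 233.0, 291.7]
ee_rot: [-0.001, 1.0, -0.023, 0.004]
force: [-0.0, -0.5, -0.7]
grip_width: 1.003
grip_force: 0.0
```

Padlock released. Now the long cylinder at (469,-140.7), axis 13.8°.

```bash
python3 -m crank '[[0,0,0,0,0,-0.367,0],[0,0,0,0,0,-0.367,0],[0,0,0,0,0,-0.367,0]]' >/dev/null
for i in 1 2 3 4; do python3 -m crank '[[-0.551,0.826,0,0,0,0,0],[-0.551,0.826,0,0,0,0,0],[-0.551,0.826,0,0,0,0,0]]' >/dev/null; done
python3 -m crank '[[0,0,0.6,0,0,0,0],[0,0,0.6,0,0,0,0],[0,0,0.6,0,0,0,0],[0,0,0.6,0,0,0,0]]'
python3 - <<'E'
from h import *
im,d,K,T=grab("wrist","w3"); s=status.sense(); p=s["eef_pos"]; x=R.from_quat(s["ee_rot"],scalar_first=True).as_matrix()[:,0]; print(p,"head",np.degrees(np.arctan2(x[1],x[0])),s["joints"])
P=pts(d,K,T); m=((P[...,2]>7)&(P[...,2]<40)&(d>150)).astype(np.uint8); cv2.imwrite("pics/m3.png",m*255)
for c in cv2.findContours(m,0,1)[0]:
    if cv2.contourArea(c)>300: r=cv2.minAreaRect(ray(K,T,c[:,0],15)[:,:2].astype(np.float32)); print(c[:,0].mean(0).round(),np.round(np.r_[r[0],r[1],r[2]],1))
E
```

```text
time_s: 9.65
eef_pos: [469.6, -140.2, 227.9]
ee_rot: [0.0, 0.993, 0.121, 0.001]
force: [-0.9, 1.1, -0.2]
grip_width: 1.001
grip_force: 0.0
[ 469.55558475 -140.29421417  228.14415713] head 13.848366304097993 [-5.29954204e-01  4.61236759e-01  1.80379256e+00  1.17180004e-04
  8.74303332e-01  7.99068734e-01]
[119. 388.] [317.  -26.2  27.2  22.4  13.8]
[ 38. 307.] [368.8  32.2  36.4  88.1  46.4]
[600. 257.] [ 490.4 -315.7   34.9   53.6   75.9]
[630. 205.] [ 526.8 -320.    10.5   18.8   68.4]
[324. 222.] [ 468.3 -141.4   68.4   37.4   13.8]
[171.  57.] [535.8 -39.9  37.2  66.9  66.6]
[383.  68.] [ 565.6 -151.6   63.3   45.2   17.4]
```

View pics/w3.png

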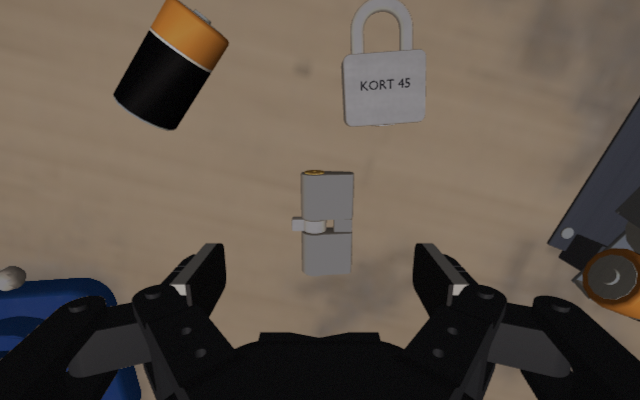

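The view shows the cylinder aligned between the fingers at (327,222). It's 68 mm long, which confirms it's the longer one. Descend and grip.

```bash
python3 -m crank '[[-0.01,0.01,0.3,0,0,0,0],[-0.01,0.01,0.45,0,0,0,0],[-0.01,0.01,0.51,0,0,0,0],[-0.01,0.01,0.51,0,0,0,0]]'
python3 -m crank '[[0,0,0,0,0,0,1],[0,0,0,0,0,0,1],[0,0,0,0,0,0,1],[0,0,0,0,0,0,1],[0,0,0,0,0,0,1],[0,0,0,0,0,0,1],[0,0,0,0,0,0,1]]' 60
python3 -m crank '[[0,0,-0.3,0,0,0,1],[0,0,-0.8,0,0,0,1],[0,0,-1,0,0,0,1],[0,0,-1,0,0,0,1]]'
```

```text
time_s: 10.1
eef_pos: [468.4, -141.8, 176.2]
ee_rot: [0.0, 0.993, 0.12, 0.0]
force: [-0.1, 0.6, 0.6]
grip_width: 0.998
grip_force: 0.0
time_s: 10.8
eef_pos: [468.3, -142.0, 176.6]
ee_rot: [0.0, 0.993, 0.12, 0.001]
force: [-1.8, 0.4, 7.8]
grip_width: 0.43
grip_force: 61.0
time_s: 11.2
eef_pos: [468.5, -142.0, 278.5]
ee_rot: [0.002, 0.993, 0.12, 0.002]
force: [0.3, 1.1, -3.2]
grip_width: 0.424
grip_force: 61.3
```

```bash
for i in 1 2 3 4; do python3 -m crank '[[0.34,-0.888,0,0,0,0,1],[0.34,-0.888,0,0,0,0,1],[0.34,-0.888,0,0,0,0,1]]' >/dev/null; done
python3 - <<'E'
from h import *
grab("wrist","w4")
E
python3 -m crank '[[0,0,0,0,0,-1,1],[0,0,0,0,0,-1,1],[0,0,0,0,0,-1,1],[0,0,0,0,0,-1,1],[0,0,0,0,0,-1,1],[0,0,0,0,0,-1,1]]' >/dev/null
python3 -m crank '[[0,0,0,0,0,-0.633,1],[0,0,0,0,0,-0.633,1],[0,0,0,0,0,-0.633,1],[0,0,0,0,0,-0.633,1],[0,0,0,0,0,-0.633,1]]'
python3 - <<'E'
from h import *
im,d,K,T=grab("wrist","w5"); s=status.sense(); p=s["eef_pos"]; x=R.from_quat(s["ee_rot"],scalar_first=True).as_matrix()[:,0]; print(p,"head",np.degrees(np.arctan2(x[1],x[0])),s["joints"])
cv2.imwrite("pics/w45.png",np.vstack([cv2.resize(load("w4")[0][:,:,::-1],(480,300)),cv2.resize(im[:,:,::-1],(480,300))]))
E
```

```text
time_s: 13.55
eef_pos: [515.5, 233.7, 275.0]
ee_rot: [-0.0, 0.724, 0.69, -0.001]
force: [-0.2, 0.5, -1.7]
grip_width: 0.425
grip_force: 61.6
[515.51577159 233.94299184 275.06249176] head 87.13514465615933 [ 2.19153493e-01  5.31767453e-01  1.53248104e+00 -3.79584172e-04
  1.07866625e+00  2.69334628e-01]
```

View pics/w45.png

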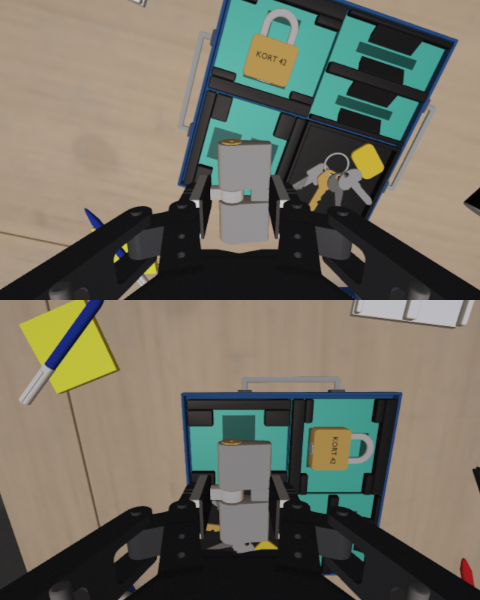

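Top half: the padlock lies flat in its pocket at (272,50). Bottom half: the cylinder is aligned over its pocket at (243,440). Lower it.

```bash
python3 -m crank '[[0.013,0.012,0.4,0,0,0,1],[0.013,0.012,0.65,0,0,0,1],[0.013,0.012,0.77,0,0,0,1],[0.013,0.012,0.77,0,0,0,1],[0.013,0.012,0.77,0,0,0,1]]'
python3 -m crank '[[0,0,0.06,0,0,0,1],[0,0,0.1,0,0,0,1],[0,0,0.1,0,0,0,1],[0,0,0.1,0,0,0,1]]'
```

```text
time_s: 14.1
eef_pos: [517.0, 236.5, 199.7]
ee_rot: [0.0, 0.724, 0.69, 0.001]
force: [1.0, -0.1, -0.5]
grip_width: 0.428
grip_force: 61.5
time_s: 14.5
eef_pos: [516.6, 236.8, 188.8]
ee_rot: [0.0, 0.724, 0.69, 0.0]
force: [-0.5, -0.2, -1.6]
grip_width: 0.424
grip_force: 61.6
```

```bash
python3 -m crank '[[0,0,0.015,0,0,0,1],[0,0,0.015,0,0,0,1],[0,0,0.015,0,0,0,0.25],[0,0,0.015,0,0,0,0.25],[0,0,0.015,0,0,0,0.25],[0,0,0.015,0,0,0,0.25]]'
python3 -m crank '[[0,0,-0.3,0,0,0,0.25],[0,0,-0.7,0,0,0,0.25],[0,0,-1,0,0,0,0],[0,0,-1,0,0,0,0]]'
python3 -m crank '[[0,0,-1,0,0,1,0],[0,0,-1,0,0,1,0],[0,0,-1,0,0,1,0],[0,0,-1,0,0,1,0],[0,0,-1,0,0,1,0],[0,0,-1,0,0,1,0]]' 
python3 -m crank '[[0,0,0,0,0,1,0],[0,0,0,0,0,1,0],[0,0,0,0,0,1,0],[0,0,0,0,0,1,0],[0,0,0,0,0,1,0],[0,0,0,0,0,1,0]]' 
python3 - <<'E'
from h import *
im,d,K,T=load("w0"); print(ray(K,T,[(530,225),(498,222),(565,232)],45))
s=status.sense(); p=s["eef_pos"]; x=R.from_quat(s["ee_rot"],scalar_first=True).as_matrix()[:,0]; print(p,"head",np.degrees(np.arctan2(x[1],x[0])))
E
```

```text
time_s: 15.1
eef_pos: [516.6, 236.7, 187.3]
ee_rot: [0.0, 0.724, 0.69, 0.0]
force: [0.5, 0.2, 0.8]
grip_width: 0.748
grip_force: 0.0
time_s: 15.5
eef_pos: [517.2, 237.0, 291.5]
ee_rot: [0.002, 0.723, 0.69, 0.003]
force: [0.4, 0.3, -0.2]
grip_width: 1.0
grip_force: 0.0
time_s: 16.1
eef_pos: [516.5, 236.7, 386.3]
ee_rot: [-0.0, 0.933, 0.359, -0.001]
force: [-0.5, 0.7, -0.4]
grip_width: 0.998
grip_force: 0.0
time_s: 16.7
eef_pos: [516.6, 236.8, 386.2]
ee_rot: [0.0, 1.0, -0.026, -0.001]
force: [0.2, -0.4, 0.1]
grip_width: 1.0
grip_force: 0.0
[[ 484.01269402 -326.7385807    45.        ]
 [ 487.50099461 -290.66783047   45.        ]
 [ 475.75060691 -367.3190166    45.        ]]
[516.56300721 236.75041392 386.24082446] head -2.9645483139960938
```

```bash
for i in 1 2 3 4 5; do python3 -m crank '[[-0.007,0.94,0,0,0,0,0],[-0.007,0.94,0,0,0,0,0]]' >/dev/null; done
python3 -m crank '[[-0.007,0.94,0.5,0,0,0.25,0],[-0.007,0.94,0.5,0,0,0.25,0],[-0.007,0.94,0.5,0,0,0.25,0],[-0.007,0.94,0.5,0,0,0.25,0],[-0.007,0.94,0.5,0,0,0.25,0]]'
python3 - <<'E'
from h import *
im,d,K,T=grab("wrist","w6"); s=status.sense(); p=s["eef_pos"]; x=R.from_quat(s["ee_rot"],scalar_first=True).as_matrix()[:,0]; print(p,"head",np.degrees(np.arctan2(x[1],x[0])),s["joints"])
E
```

```text
time_s: 18.2
eef_pos: [486.1, -325.5, 337.5]
ee_rot: [-0.0, 0.993, -0.121, 0.0]
force: [-0.1, 0.6, 0.1]
grip_width: 1.002
grip_force: 0.0
[ 486.21930593 -325.23592321  337.93933967] head -13.846287910035494 [-7.89732727e-01  4.99590282e-01  1.40400108e+00  2.38739060e-04
  1.23708476e+00  1.02264895e+00]
```

View pics/w6.png

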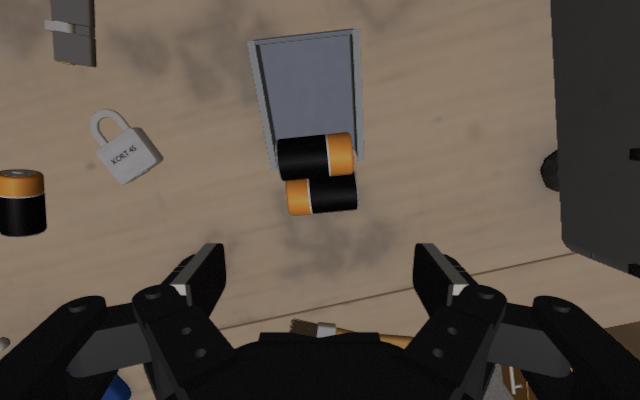

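The view shows the stop cell at (321,195), with its copper end at left, the second cell above it at (315,157), and the rack's floor and walls behind. I'll fit the stop cell's axis from its depth points.

```bash
cat > cell.py <<'E'
from h import *
from scipy.optimize import least_squares
def cell(tag,box,h0):
    im,d,K,T=load(tag); P=pts(d,K,T); u0,u1,v0,v1=box; Q=P[v0:v1,u0:u1].reshape(-1,3)
    Q=Q[(Q[:,2]>48)&(Q[:,2]<66)]; c=np.median(Q[:,:2],0)
    def f(p): n=np.array([np.cos(p[0]),np.sin(p[0])]); return np.hypot((Q[:,:2]-c)@n-p[1],Q[:,2]-p[2])-17
    r=least_squares(f,[np.radians(h0),0,45],loss="soft_l1"); h=r.x[0]; n=np.array([np.cos(h),np.sin(h)]); t=np.array([n[1],-n[0]])
    s=(Q[:,:2]-c)@t; lo,hi=np.percentile(s,[.5,99.5]); m=c+n*r.x[1]+t*(lo+hi)/2
    print(tag,"centre",m.round(1),"z",r.x[2].round(1),"head",np.degrees(h).round(1),"len",(hi-lo).round(1),"rms",np.sqrt(np.mean(r.fun**2)).round(2),len(Q)); return m,h
if __name__=="__main__":
    m,h=cell("w6",(280,365,181,222),-13)
    im,d,K,T=load("w6"); hsv=cv2.cvtColor(im,cv2.COLOR_RGB2HSV)
    k=((hsv[...,2]<70)|((hsv[...,1]>150)&(hsv[...,0]<20))).astype(np.uint8)[187:206,270:380]
    rows=[np.flatnonzero(r)[[0,-1]]+270 for r in k]; print(np.array(rows).T)
    a=np.median(rows,0); print(ray(K,T,[(a[0],196),(a[1],196)],55))
    s=status.sense(); print((m-s["eef_pos"][:2]))
E
python3 cell.py
```

```text
w6 centre [ 484.  -326.3] z 43.5 head -7.9 len 58.2 rms 0.65 2282
[[286 286 286 286 286 286 286 287 287 287 287 287 287 287 287 287 287 288
  288]
 [355 355 356 356 356 356 356 356 356 356 356 356 356 356 356 356 356 356
  356]]
[[ 491.11690124 -298.69979824   55.        ]
 [ 477.37395895 -354.26522884   55.        ]]
[-2.22520556 -1.03556328]
```

```bash
python3 -m crank '[[-0.019,0.016,0.4,0,0,-0.131,0],[-0.019,0.016,0.8,0,0,-0.131,0],[-0.019,0.016,0.9,0,0,-0.131,0],[-0.019,0.016,0.9,0,0,-0.131,0],[-0.019,0.016,0.9,0,0,-0.131,0]]'
python3 - <<'E'
from h import *
im,d,K,T=grab("wrist","w7"); s=status.sense(); p=s["eef_pos"]; x=R.from_quat(s["ee_rot"],scalar_first=True).as_matrix()[:,0]; print(p,"head",np.degrees(np.arctan2(x[1],x[0])))
E
```

```text
time_s: 18.75
eef_pos: [484.2, -327.4, 249.4]
ee_rot: [0.001, 0.998, -0.07, 0.001]
force: [0.2, 0.2, 0.6]
grip_width: 1.0
grip_force: 0.0
[ 484.17826498 -327.56848431  249.58357261] head -8.02052138334409
```

View pics/w7.png

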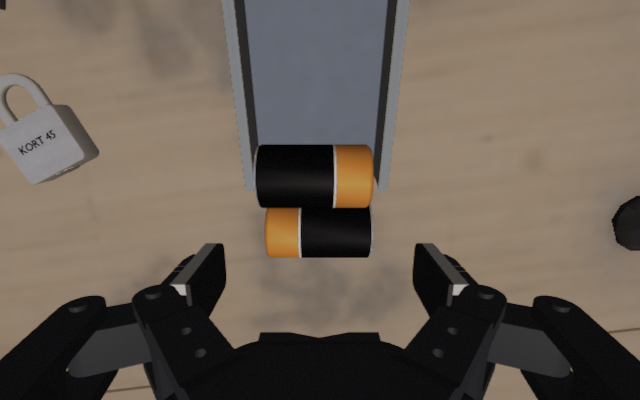

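The stop cell spans columns 265–371, so it's centred between the fingers and square to them. Descend to TCP z 201 and grip.

```bash
python3 -m crank '[[0,0,0.2,0,0,0,0],[0,0,0.35,0,0,0,0],[0,0,0.45,0,0,0,0],[0,0,0.47,0,0,0,0],[0,0,0.47,0,0,0,0]]'
python3 -m crank '[[0,0,0,0,0,0,1],[0,0,0,0,0,0,1],[0,0,0,0,0,0,1],[0,0,0,0,0,0,1],[0,0,0,0,0,0,1],[0,0,0,0,0,0,1]]' 50
```

```text
time_s: 19.3
eef_pos: [483.8, -327.7, 201.0]
ee_rot: [0.0, 0.998, -0.07, 0.0]
force: [-0.4, 0.4, 1.1]
grip_width: 1.001
grip_force: 0.0
time_s: 19.9
eef_pos: [483.8, -327.7, 201.3]
ee_rot: [0.001, 0.998, -0.07, 0.001]
force: [-0.7, 0.1, 6.8]
grip_width: 0.711
grip_force: 54.0
```

```bash
python3 -m crank '[[0,0,-0.2,0,0,0,1],[0,0,-0.5,0,0,0,1],[0,0,-0.9,0,0,0,1],[0,0,-1,0,0,0,1],[0,0,-1,0,0,0,1]]'
for i in 1 2 3 4; do python3 -m crank '[[0.177,-0.947,-0.1,0,0,0,1],[0.177,-0.947,-0.1,0,0,0,1],[0.177,-0.947,-0.1,0,0,0,1]]' >/dev/null; done
python3 -m crank '[[0.177,-0.947,0,0,0,-0.118,1],[0.177,-0.947,0,0,0,-0.118,1],[0.177,-0.947,0,0,0,-0.118,1],[0.177,-0.947,0,0,0,-0.118,1]]'
python3 - <<'E'
from h import *
im,d,K,T=grab("wrist","w8"); s=status.sense(); p=s["eef_pos"]; x=R.from_quat(s["ee_rot"],scalar_first=True).as_matrix()[:,0]; print(p,"head",np.degrees(np.arctan2(x[1],x[0])))
E
```

```text
time_s: 20.4
eef_pos: [483.7, -327.5, 301.5]
ee_rot: [0.001, 0.998, -0.07, 0.001]
force: [0.0, 0.2, -1.1]
grip_width: 0.713
grip_force: 55.2
time_s: 22.0
eef_pos: [637.7, 128.5, 338.2]
ee_rot: [0.0, 1.0, -0.024, -0.001]
force: [-0.1, -0.1, -0.8]
grip_width: 0.714
grip_force: 55.5
[637.59992387 127.72436504 338.68686199] head -2.779642769692497
```

View pics/w8.png

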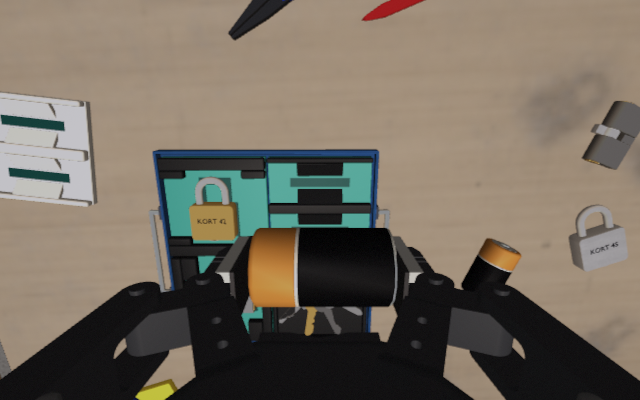

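The view shows the cell held straight, the far trough at (320,182), and the near trough hidden below the cell. Cross-checking the far trough's position.

```bash
python3 - <<'E'
from h import *
im,d,K,T=load("w8"); hsv=cv2.cvtColor(im,cv2.COLOR_RGB2HSV); t=((hsv[...,0]>75)&(hsv[...,0]<95)&(hsv[...,1]>90)).astype(np.uint8); t[:,:266]=0; t[:,380:]=0; t[210:]=0
c=max(cv2.findContours(t,0,1)[0],key=cv2.contourArea); print(cv2.boundingRect(c))
for z in (10,16): r=cv2.minAreaRect(ray(K,T,c[:,0],z)[:,:2].astype(np.float32)); print(np.round(np.r_[r[0],r[1],r[2]],1))
E
python3 -m crank '[[0,0.01,0.5,0,0,0,1],[0,0.01,0.9,0,0,0,1],[0,0.01,1,0,0,0,1],[0,0.01,1,0,0,0,1]]'
```

```text
(268, 162, 104, 42)
[636.2 128.5  99.5  40.7  87.3]
[637.6 128.4  97.5  39.9  87.3]
time_s: 22.45
eef_pos: [637.5, 126.6, 239.3]
ee_rot: [0.0, 1.0, -0.025, -0.001]
force: [0.1, -0.9, -0.0]
grip_width: 0.711
grip_force: 55.4
```

```bash
python3 -m crank '[[-0.005,-0.018,0.25,0,0,0,1],[-0.005,-0.018,0.4,0,0,0,1],[-0.005,-0.018,0.48,0,0,0,1],[-0.005,-0.018,0.52,0,0,0,1],[-0.005,-0.018,0.54,0,0,0,1],[-0.005,-0.018,0.54,0,0,0,1]]'
```

```text
time_s: 23.05
eef_pos: [637.3, 129.7, 186.8]
ee_rot: [-0.0, 1.0, -0.024, 0.0]
force: [0.1, -0.8, 0.0]
grip_width: 0.709
grip_force: 55.6
```

```bash
python3 -m crank '[[0,0,0.02,0,0,0,1],[0,0,0.032,0,0,0,1],[0,0,0.032,0,0,0,1]]'
python3 -m crank '[[0,0,0,0,0,0,0.17],[0,0,0,0,0,0,0.17],[0,0,0,0,0,0,0.17],[0,0,-0.2,0,0,0,0.17],[0,0,-0.6,0,0,0,0.17],[0,0,-1,0,0,0,0],[0,0,-1,0,0,0,0]]'
python3 -m crank '[[-0.3,0.8,-0.7,0,0,0,0],[-0.3,0.8,-0.7,0,0,0,0],[-0.3,0.8,-0.7,0,0,0,0],[-0.3,0.8,-0.7,0,0,0,0]]'
python3 - <<'E'
from h import *
im,d,K,T=grab("wrist","w9"); s=status.sense(); p=s["eef_pos"]; x=R.from_quat(s["ee_rot"],scalar_first=True).as_matrix()[:,0]; print(p,"head",np.degrees(np.arctan2(x[1],x[0])))
E
```

```text
time_s: 23.35
eef_pos: [637.2, 129.8, 183.5]
ee_rot: [0.0, 1.0, -0.024, 0.0]
force: [-2.0, 0.6, 1.9]
grip_width: 0.712
grip_force: 55.8
time_s: 24.05
eef_pos: [637.9, 129.8, 289.2]
ee_rot: [-0.0, 1.0, -0.024, 0.005]
force: [0.2, 1.0, 0.3]
grip_width: 0.992
grip_force: 0.0
time_s: 24.45
eef_pos: [603.2, 50.4, 353.7]
ee_rot: [0.0, 1.0, -0.025, 0.001]
force: [-0.2, -0.6, -0.3]
grip_width: 0.997
grip_force: 0.0
[603.29804568  51.34645253 352.3881265 ] head -2.7790792538058047
```

View pics/w9.png

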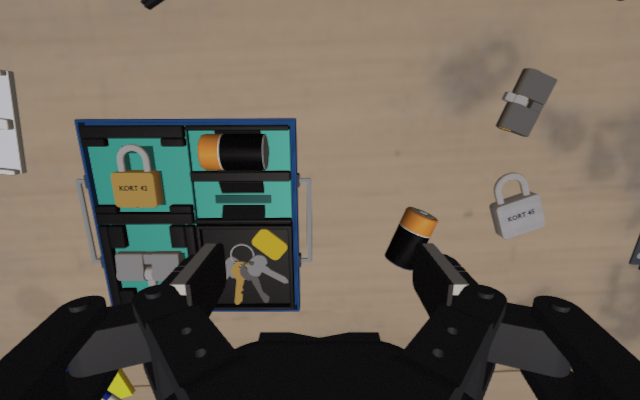

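The view shows the first cell lying in the far trough at (233,152), the padlock at (136,188), and the cylinder at (148,265) in their pockets. The near trough at (243,199) is free. Back to the rack for the second cell.

```bash
for i in 1 2 3; do python3 -m crank '[[-0.25,0.96,0,0,0,0,0],[-0.25,0.96,0,0,0,0,0],[-0.25,0.96,0,0,0,0,0]]' >/dev/null; done
python3 -m crank '[[-0.25,0.96,0,0,0,0.116,0],[-0.25,0.96,0,0,0,0.116,0],[-0.25,0.96,0.5,0,0,0.116,0],[-0.25,0.96,1,0,0,0.116,0],[-0.25,0.96,1,0,0,0.116,0],[-0.25,0.96,1,0,0,0.116,0]]'
python3 - <<'E'
from h import *
im,d,K,T=grab("wrist","w10"); s=status.sense(); p=s["eef_pos"]; x=R.from_quat(s["ee_rot"],scalar_first=True).as_matrix()[:,0]; print(p,"head",np.degrees(np.arctan2(x[1],x[0])))
from cell import cell
m,h=cell("w10",(245,395,195,262),-8); print(m-p[:2])
E
```

```text
time_s: 26.0
eef_pos: [486.1, -326.6, 253.2]
ee_rot: [-0.0, 0.998, -0.069, -0.0]
force: [-0.0, -0.7, 1.0]
grip_width: 0.999
grip_force: 0.0
[ 486.26432912 -327.02305105  254.82905833] head -7.876679490982682
w10 centre [ 484.2 -324. ] z 43.5 head -8.1 len 58.0 rms 0.58 5431
[-2.05193638  3.02464278]
```

View pics/w10.png

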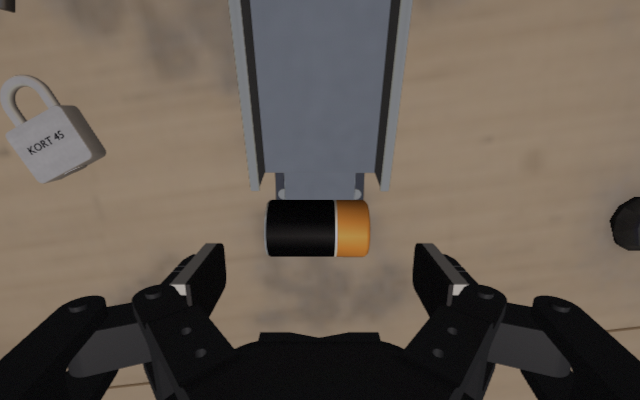

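The second cell is at the stop, spanning columns 266–371, centred and square. Descend and grip.

```bash
python3 -m crank '[[-0.021,-0.007,0.2,0,0,0,0],[-0.021,-0.007,0.4,0,0,0,0],[-0.021,-0.007,0.49,0,0,0,0],[-0.021,-0.007,0.51,0,0,0,0],[-0.021,-0.007,0.51,0,0,0,0]]'
python3 -m crank '[[0,0,0,0,0,0,1],[0,0,0,0,0,0,1],[0,0,0,0,0,0,1],[0,0,0,0,0,0,1],[0,0,0,0,0,0,1],[0,0,0,0,0,0,1]]' 50
python3 -m crank '[[0,0,-0.2,0,0,0,1],[0,0,-0.5,0,0,0,1],[0,0,-0.9,0,0,0,1],[0,0,-1,0,0,0,1],[0,0,-1,0,0,0,1]]'
```

```text
time_s: 26.55
eef_pos: [483.6, -326.6, 203.4]
ee_rot: [0.001, 0.998, -0.069, 0.001]
force: [-0.8, -0.1, 0.1]
grip_width: 1.001
grip_force: 0.0
time_s: 27.15
eef_pos: [483.3, -326.8, 203.3]
ee_rot: [0.001, 0.998, -0.069, 0.001]
force: [-0.9, 0.6, 6.7]
grip_width: 0.71
grip_force: 53.8
time_s: 27.65
eef_pos: [483.1, -326.6, 303.5]
ee_rot: [0.001, 0.998, -0.069, 0.001]
force: [-0.5, 0.4, -1.5]
grip_width: 0.711
grip_force: 55.2
```

```bash
for i in 1 2 3 4; do python3 -m crank '[[0.08,-0.935,0,0,0,0,1],[0.08,-0.935,0,0,0,0,1],[0.08,-0.935,0,0,0,0,1]]' >/dev/null; done
python3 -m crank '[[0.08,-0.935,0,0,0,-0.115,1],[0.08,-0.935,0,0,0,-0.115,1],[0.08,-0.935,0,0,0,-0.115,1],[0.08,-0.935,0,0,0,-0.115,1],[0.08,-0.935,0,0,0,-0.115,1]]' 
python3 -m crank '[[0,0,0.4,0,0,0,1],[0,0,0.7,0,0,0,1],[0,0,0.8,0,0,0,1],[0,0,0.8,0,0,0,1],[0,0,0.8,0,0,0,1]]'
```

```text
time_s: 29.35
eef_pos: [587.5, 129.2, 301.3]
ee_rot: [0.0, 1.0, -0.025, -0.001]
force: [0.0, 1.3, -1.6]
grip_width: 0.714
grip_force: 55.6
time_s: 29.85
eef_pos: [587.9, 130.3, 223.5]
ee_rot: [-0.0, 1.0, -0.025, 0.001]
force: [0.1, -0.3, -0.7]
grip_width: 0.71
grip_force: 55.5
```

```bash
python3 -m crank '[[-0.007,0,0.2,0,0,0,1],[-0.007,0,0.3,0,0,0,1],[-0.007,0,0.36,0,0,0,1],[-0.007,0,0.37,0,0,0,1],[-0.007,0,0.37,0,0,0,1]]'
```

```text
time_s: 30.35
eef_pos: [586.9, 131.0, 185.6]
ee_rot: [-0.0, 1.0, -0.024, 0.0]
force: [0.1, 0.1, -1.7]
grip_width: 0.706
grip_force: 55.8
```

Height reached. Release, retreat and look.

```bash
python3 -m crank '[[0,0,0.002,0,0,0,0.17],[0,0,0.002,0,0,0,0.17],[0,0,0.002,0,0,0,0.17],[0,0,-0.2,0,0,0,0.17],[0,0,-0.6,0,0,0,0.17],[0,0,-1,0,0,0,0],[0,0,-1,0,0,0,0]]'
python3 -m crank '[[-0.6,0,-1,0,0,0,0],[-0.6,0,-1,0,0,0,0],[-0.6,0,-1,0,0,0,0],[-0.6,0,-1,0,0,0,0],[-0.6,0,-1,0,0,0,0]]'
python3 - <<'E'
from h import *
im,d,K,T=grab("wrist","w11"); P=pts(d,K,T)
m=((P[...,2]>24)&(P[...,2]<60)&(d>200)).astype(np.uint8)
for c in cv2.findContours(m,0,1)[0]:
    if cv2.contourArea(c)>300: r=cv2.minAreaRect(ray(K,T,c[:,0],35)[:,:2].astype(np.float32)); print(c[:,0].mean(0).round(),np.round(np.r_[r[0],r[1],r[2]],1))
E
```

```text
time_s: 31.05
eef_pos: [587.6, 131.1, 290.8]
ee_rot: [-0.0, 1.0, -0.024, 0.005]
force: [1.1, 0.8, 0.1]
grip_width: 0.999
grip_force: 0.0
time_s: 31.55
eef_pos: [527.0, 133.8, 383.8]
ee_rot: [0.0, 1.0, -0.024, -0.001]
force: [0.8, 0.9, -0.4]
grip_width: 0.994
grip_force: 0.0
[393. 303.] [375.6  58.5  57.4  62.5  25.5]
[225. 190.] [519.1 233.1  64.3  20.4  87.2]
[485. 157.] [539.5 -35.3  29.7  58.1  66.5]
[317. 116.] [587.5 133.   60.3  32.4  87.2]
[217. 102.] [604.  230.2  39.5  32.7  87.2]
[319.  63.] [636.2 130.   60.5  32.4  87.2]
```

View pics/w11.png

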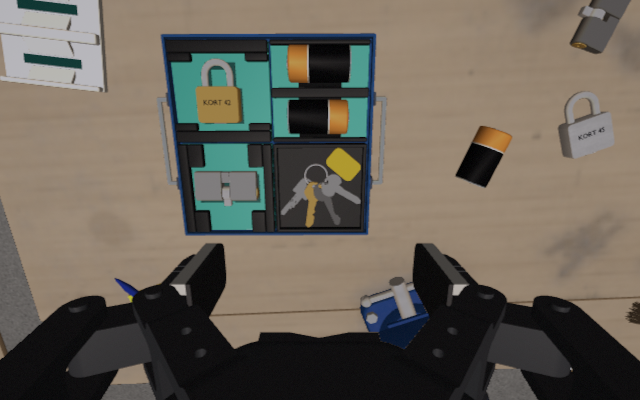

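The view shows the padlock at (217,95), the cylinder at (225,187), and the cells at (319,63) and (319,117), all seated. The spent cell and steel padlock haven't moved, and the gripper is clear.

```bash
python3 -c "
from rig import ticket
print(ticket.finish_job())"
```

```text
the job is handed in; nothing more can be done
None
```

I packed the tray and handed the job in at about 31.6 s: brass padlock, longer cylinder and both fresh cells seated in the last camera view, with the steel padlock, shorter cylinder and spent cell left where they were; the hand-in gave no verdict.

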